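Put the dried chopping boards away in their graded stand

ROBOT

A 6-joint arm with a two-finger parallel gripper is mounted at the origin on a cart in front of the work surface, level with it; the furniture and walls round the work are solid. World frame = base frame: x ahead of the robot, y to its left, z up, the work surface at z = 0. Lengths are in mm, angles in degrees, forces in N, time in s.
With the tool pointing down it reaches from about 300 to 825 mm from the base axis. Payload 5.4 kg.
Tool frame: the origin (TCP) lies on the centre line of the jaws, within the pads' length; the fingertips stand 19 mm ahead of it and the grasp point (between the pads) is the TCP; z points along the fingers, y is the line along which they close (so a half turn about z gives the same grasp; the last joint's range is limited). The gripper opens to 92 mm and grips with 3 to 60 N. Pads are 20 mm wide; open, the fingers measure 128 mm over their backs; the gripper's body (75 mm by 189 mm) begins 69 mm behind the grasp point.
Start: joints at [55.628, 9.076, 91.501, -0, 79.423, -12.038], TCP at [218.51, 531.845, 233.601] pointing down, gripper open.
Joint ranges: [-166.64, 166.64], [-54.1, 131.32], [10.49, 154.53], [-73.88, 253.88], [9.74, 151.15], [-171.62, 171.62]. Speed limits (degrees/s): [147.25, 147.25, 180, 180, 180, 180].

INTERFACE

Orientations are given as [roll, pitch, yaw] about the fixed x, y, z axes, in that order (R = Rz(yaw) Ry(pitch) Rx(roll)).
In Python, from station import env gives the robot as it stands.
- The arm moves only by the tool step_arm, never from a script. Its argument "commands" is text: rows parted by semicolons, each of 6 numbers parted by spaces: the shift along the tool's x, y, z in mm, then the turn, a rotation vector about the tool's x, y, z in rad. A call has 1 to 5 rows; each row shifts and turns the commanded pose from where the row before left it, along the tool's axes as they then stand; what a row does not reach is not made up. A row lasts 1/10 s, in which the tool goes at most 50 mm and 8.59 degrees, less where a joint would pass 70% of its speed; a pose out of reach is approached as far as the arm can. A call is refused whole if a number of a shift passes 50 or a number of a turn 0.15, either way. A call with a gripper value outside its range is refused whole. "jaw" is the closure, from -1 (fully open) to 1 (shut), set as the call begins (left out, the last holds). The fingers move at their own pace and stop on an object; "newtons" is the grip in N (left out, the last holds). Time passes only in rows, so rows that do not move let the fingers close. It gives the time, the measured TCP pose, the force, the opening and the grip force at its end, in the units of the state.
- env.sense(): the state, without advancing time (a new reading comes with each control period).
- env.capture(name): name is "scene" or "top"; returns the picture (400x640x3 uint8, blue, green, red); there is no depth.
- env.camera_params(name): a dict with "mtx" (3x3 intrinsics, pixels), "T" (4x4, takes a point from camera to world coordinates). Camera axes: x right, y down, z forward; pixel columns grow to the right and rows downward; lengths in mm; the calibration is good to about 2 mm. A picture is of the moment at which its call begins. camera_params takes no time and is no camera call.
- env.close_job(): hands the job in; it is judged then, once.
The state is a dict: "time_s": time; "joint_positions": joint angles; "qvel": joint speeds; "effort": joint torques, N m; "eef_pos": TCP position; "tool_rot": TCP orientation; "contact_force": force on the tool from outside, world axes, zero at the start; "ft_torque": the same for the moment, N m; "grip_width": opening from 0.0 (shut) to 1.0 (fully open); "finger_force": force on a finger pad.
Only numpy, scipy, OpenCV 4.12 (cv2) and the standard library are available. Lean on these libraries where they do the work, as an engineer would, in place of code of your own. Each camera call takes 0.05 s, during which the arm holds its last target. There are 200 camera calls.

TASK

The chopping boards are dry: move all four from the wire drainer into the stepped wooden stand, each upright in its own bay and fully down on the bay's floor, so that they run from the longest board in the widest bay at the back to the shortest in the narrowest bay at the front. Set them down rather than let them drop, and do not push the mug, spice jar, garlic or tin about.

Things in the scene. Friction and masses are not known exactly. Their poses are not given: they have to be found in the camera images.
- board_190: the longest chopping board: pale wood, a darker strip at each end; 190 mm long, 130 mm high as it stands on its long edge, 16 mm thick, about 0.27 kg. Origin: middle of the lower edge; x across the thickness, y along the length, z up. Either way round is right. Starts in any bay of the drainer. Its bay in the stand is at x = +81 mm of the stand, y = 0.
- board_165: the second longest chopping board: pale wood, a darker strip at each end; 165 mm long, 120 mm high as it stands on its long edge, 16 mm thick, about 0.22 kg. Origin: middle of the lower edge; x across the thickness, y along the length, z up. Either way round is right. Starts in any bay of the drainer. Its bay in the stand is at x = +27 mm of the stand, y = 0.
- board_140: the third longest chopping board: pale wood, a darker strip at each end; 140 mm long, 110 mm high as it stands on its long edge, 16 mm thick, about 0.17 kg. Origin: middle of the lower edge; x across the thickness, y along the length, z up. Either way round is right. Starts in any bay of the drainer. Its bay in the stand is at x = -27 mm of the stand, y = 0.
- board_115: the shortest chopping board: pale wood, a darker strip at each end; 115 mm long, 100 mm high as it stands on its long edge, 16 mm thick, about 0.13 kg. Origin: middle of the lower edge; x across the thickness, y along the length, z up. Either way round is right. Starts in any bay of the drainer. Its bay in the stand is at x = -81 mm of the stand, y = 0.
- drainer: wire drainer on a white tray, fixed, 266 x 150 mm. Origin under its centre, x along the row, z up. Boards stand across x at x = +81, +27, -27, -81 mm, y = 0, their lower edges 25 mm above the worktop, 38 mm of free space between them, in bays 25 mm wide. Wire arches at y = -42 and +42 mm reach 70 mm above the worktop; the boards stick out past them.
- stand: brown wooden stand, fixed, 224 mm along the row, stepped from 226 mm wide (far end) to 151 mm. Origin under its centre, x along the row to the wide end, z up. Four bays across x at +81, +27, -27, -81 mm, y = 0, each 25 mm wide between round-nosed dividers 68 mm high; bay floors 14 mm high; end stops 33 mm high leave the right board 8 mm of play at each end: longer boards do not go in.
- spice_jar: bystander: glass spice jar with a red cap, 45 mm across, 106 mm high, standing between the drainer and the stand. Origin in the middle of its underside, z up.
- mug: bystander: white mug with a handle, 80 mm across, 113 mm with the handle, 91 mm high. Origin at the height of its underside, 16 mm from the middle of the bowl towards the handle, z up.
- garlic: bystander: bulb of garlic, 56 mm across and high, near the front edge between the racks. Origin in the middle of its underside, z up.
- flat_tin: bystander: low round food tin, 86 mm across, 40 mm high, behind the two racks. Origin in the middle of its underside, z up.
Things that resemble listed ones, but are neither listed nor needed, are in the scene too. Leave any purple look-alike of the board_115 alone.

How it is judged (in metres and radians):
At the end, for the whole second after the job is handed in: Every board stands in its own bay: within 12 mm of the bay's middle across it and 14 mm along it, lower edge within 6 mm of the floor, turned under 0.2 rad from the bay and leaning under 0.3 rad (it may rest on a divider), released and at rest (a last slight rocking does not matter) (x of board_190 in the frame of stand between 0.069 and 0.093 m and y of board_190 in the frame of stand between -0.014 and 0.014 m and z of board_190 in the frame of stand between 0.008 and 0.02 m and angle between the y axis of each of board_190, board_165, board_140, board_115 and the y axis of stand, either way round below 0.2 rad and angle between each of board_190, board_165, board_140, board_115's own z axis and vertical below 0.3 rad and linear speed of each of board_190, board_165, board_140, board_115 below 0.03 m/s and angular speed of each of board_190, board_165, board_140, board_115 below 1.5 rad/s and x of board_165 in the frame of stand between 0.015 and 0.039 m and y of board_165 in the frame of stand between -0.014 and 0.014 m and z of board_165 in the frame of stand between 0.008 and 0.02 m and x of board_140 in the frame of stand between -0.039 and -0.015 m and y of board_140 in the frame of stand between -0.014 and 0.014 m and z of board_140 in the frame of stand between 0.008 and 0.02 m and x of board_115 in the frame of stand between -0.093 and -0.069 m and y of board_115 in the frame of stand between -0.014 and 0.014 m and z of board_115 in the frame of stand between 0.008 and 0.02 m); the robot touches nothing.
It fails at once if a board is let fall: it falls freely by more than about 3 cm with the fingers off it ((linear speed of board_190 above 0.75 m/s and contact force between the fingers and board_190 below 0.05 N) or (linear speed of board_165 above 0.75 m/s and contact force between the fingers and board_165 below 0.05 N) or (linear speed of board_140 above 0.75 m/s and contact force between the fingers and board_140 below 0.05 N) or (linear speed of board_115 above 0.75 m/s and contact force between the fingers and board_115 below 0.05 N)).
It fails at once if the mug, spice jar, garlic or tin is pushed 3 cm or more (distance of any of spice_jar, mug, garlic, flat_tin from where it was at the start of the episode above 0.03 m).
It also fails if it takes over 109 s, if anything falls off the work surface, if the arm or the gripper's body presses on something with over 40 N, if the wrist force passes 120 N, or if a joint passes its speed limit or range.

## Working session

There is one attempt and no reset: what is moved stays moved. The work goes in short steps, Python scripts to look and compute and a tool call to move; the robot and the scene stay as the last step left them, time stands still between calls to the robot, and variables do not carry over. Pictures are saved under pics/ and viewed, at most 14 in all, crops included, and the job is handed in when it is done.

Besides the shell and the picture viewer there is one more tool, called after ">>>" as name(argument=value, ...) on one line, values as JSON. step_arm: Moves the arm, as the interface text tells. Its arguments: {"type":"object","properties":{"commands":{"type":"string"},"jaw":{"type":"number"},"newtons":{"type":"number"}},"required":["commands"]}

```bash
ls; mkdir -p pics; python3 - <<'E'
from station import env
import cv2
for n in("scene","top"):
    cv2.imwrite(f"pics/{n}0.png",env.capture(n)); p=env.camera_params(n); print(n,p["mtx"].round(1).tolist(),p["T"].round(3).tolist())
print(env.sense())
E
```

```text
pics
scene [[519.2, 0.0, 314.5], [0.0, 519.2, 198.0], [0.0, 0.0, 1.0]] [[0.469, -0.45, 0.76, -794.427], [-0.883, -0.222, 0.413, -708.545], [-0.017, -0.865, -0.501, 883.332], [0.0, 0.0, 0.0, 1.0]]
top [[507.0, 0.0, 311.8], [0.0, 507.0, 204.0], [0.0, 0.0, 1.0]] [[-0.01, -0.994, 0.113, 320.806], [-1.0, 0.009, -0.011, 5.869], [0.01, -0.113, -0.994, 1592.897], [0.0, 0.0, 0.0, 1.0]]
{'time_s': 0.1, 'joint_positions': array([ 5.56279763e+01,  9.10724466e+00,  9.15625616e+01, -3.73992610e-04,
        7.94249459e+01, -1.20378710e+01]), 'qvel': array([ 0.01140796, -0.09173758, -0.2173451 , -0.0339138 , -0.00074117,
        0.00032875]), 'effort': array([ 1.97455784e-04, -3.86504960e+01, -3.22960174e+01,  7.01564248e-02,
        3.39802075e-02, -2.91560150e-05]), 'eef_pos': array([218.22272107, 531.4131227 , 232.755914  ]), 'tool_rot': array([-1.79907255e+02, -1.94018788e-02,  1.57665901e+02]), 'contact_force': array([-0.36372069,  0.02941817, -0.10726297]), 'ft_torque': array([ 0.02589946, -0.00548788, -0.04291219]), 'finger_force': 0.0, 'grip_width': 0.9992775827124254}
```

View pics/scene0.png

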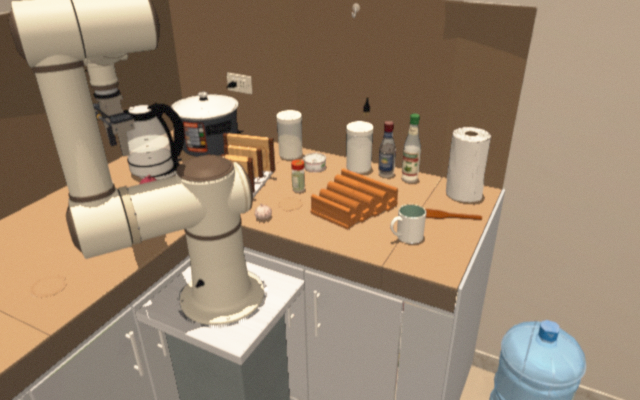

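View pics/top0.png

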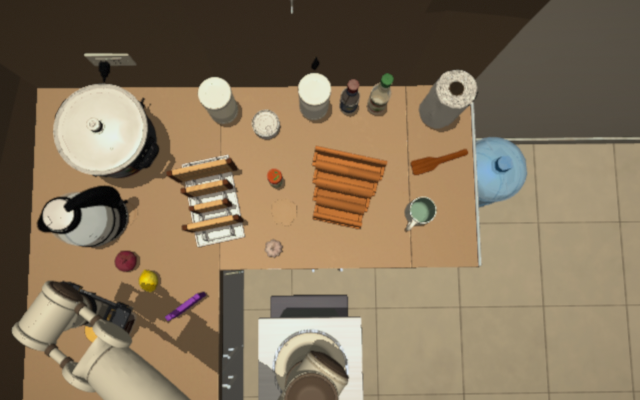

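The scene picture shows the drainer left (~245,160) and the stand right (~355,200). The top view shows the drainer around (210,200) with four boards (rows ~168, 187, 206, 224), the stand around (348,188), the jar at (275,177), garlic at (273,248), the tin at (266,125) and the mug at (421,211).

```bash
cat > h.py <<'E'
from station import env
import cv2, numpy as np
def ray(n,u,v,z):
    p=env.camera_params(n); T=p["T"]; d=T[:3,:3]@np.linalg.solve(p["mtx"],[u,v,1.]); o=T[:3,3]
    return o+d*(z-o[2])/d[2]
def pix(n,P):
    p=env.camera_params(n); T=p["T"]; q=p["mtx"]@(T[:3,:3].T@(np.array(P,float)-T[:3,3])); return q[:2]/q[2]
E
python3 - <<'E'
import cv2
a=cv2.imread("pics/top0.png")
cv2.imwrite("pics/c1.png",cv2.resize(a[145:255,160:260],None,fx=5.4,fy=5.4,interpolation=cv2.INTER_CUBIC))
cv2.imwrite("pics/c2.png",cv2.resize(a[140:235,300:400],None,fx=6,fy=6,interpolation=cv2.INTER_CUBIC))
E
```

```text
(no output)
```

View pics/c1.png

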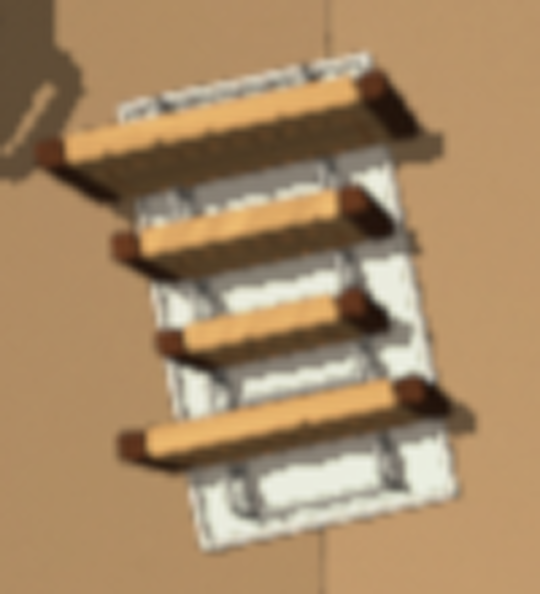

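View pics/c2.png

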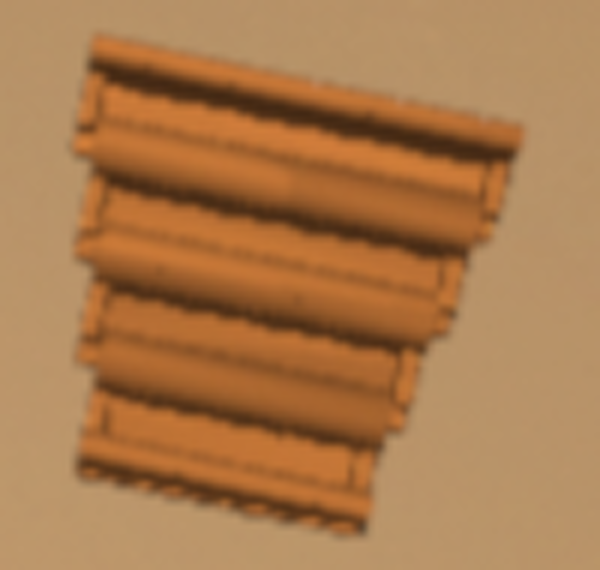

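The crops show the drainer boards from the far end: 190, 140, 115, 165 (all pale, brown ends). They also show the stand's five dividers and four bays, with rows tilted about 12°. Next I'll measure the board tops and stand edges.

```bash
cat > m.py <<'E'
from h import *
a=cv2.imread("pics/top0.png"); hsv=cv2.cvtColor(a,cv2.COLOR_BGR2HSV)
m=cv2.inRange(hsv,(10,90,200),(25,255,255)); m[:150]=0; m[250:]=0; m[:,:160]=0; m[:,250:]=0
n,l,s,c=cv2.connectedComponentsWithStats(m)
print([(s[i].tolist()) for i in range(1,n) if s[i,4]>15])
B=dict(zip([190,140,115,165],[155,135,125,145])); 
big=sorted([i for i in range(1,n) if s[i,4]>40],key=lambda i:c[i,1])
for i,(L,z) in zip(big,B.items()):
    ys,xs=np.where(l==i)
    P=np.array([ray("top",u,v,z)[:2] for u,v in zip(xs,ys)])
    ce,sz,an=cv2.minAreaRect(P.astype(np.float32)); mu=P.mean(0); w,V=np.linalg.eigh(np.cov(P.T)); d=V[:,1]*np.sign(V[1,1])
    print(L,"mean",mu.round(1),"rect",np.round(ce,1),np.round(sz,1),"dir deg",np.degrees(np.arctan2(-d[0],d[1])).round(1))
g=lambda x,y,z:ray("top",300+(x+.5)/6-.5,140+(y+.5)/6-.5,z)[:2]
for nm,(L,R) in dict(D0=((95,50),(522,138)),D1=((78,145),(488,237)),D2=((78,248),(448,327)),D3=((80,352),(402,427)),D4=((80,468),(365,520))).items():
    p,q=g(*L,60),g(*R,60); d=p-q; print(nm,"mid",((p+q)/2).round(1),"len",np.hypot(*d).round(),"dir",np.degrees(np.arctan2(-d[0],d[1])).round(1))
# floor/face edges: brightness along rows of the bays
big=cv2.resize(a[140:235,300:400],None,fx=6,fy=6,interpolation=cv2.INTER_CUBIC)
V=cv2.GaussianBlur(cv2.cvtColor(big,cv2.COLOR_BGR2HSV)[:,:,2],(1,1),0)
for x in (150,250,350): print(x,V[60:540:6,x].tolist())
for nm,uv,z in (("jar",(275,177),106),("garlic",(273,248),40),("tin",(266,124),40),("mug",(422,211),91)): print(nm,ray("top",*uv,z).round())
E
python3 m.py
```

```text
[[173, 159, 52, 15, 227], [186, 180, 36, 12, 152], [194, 200, 28, 9, 115], [188, 216, 44, 13, 190]]
190 mean [596.6 314.4] rect [596.5 314.4] [ 13.2 150.6] dir deg 11.9
140 mean [543.5 302.8] rect [543.5 303. ] [ 12.6 102.9] dir deg 11.4
115 mean [490.4 292.9] rect [490.4 293.3] [12.4 78.8] dir deg 11.8
165 mean [436.9 284. ] rect [437.4 283.2] [ 12.7 126.4] dir deg 11.3
D0 mid [ 645.1 -132.9] len 224.0 dir -12.3
D1 mid [ 594.7 -118.9] len 215.0 dir -13.3
D2 mid [ 545.  -107.8] len 193.0 dir -12.7
D3 mid [492.8 -95.7] len 168.0 dir -13.7
D4 mid [439.7 -85.5] len 146.0 dir -10.9
150 [181, 141, 101, 75, 69, 85, 141, 192, 203, 202, 191, 167, 165, 183, 195, 194, 185, 171, 154, 130, 102, 80, 81, 126, 176, 192, 195, 197, 183, 168, 177, 195, 201, 191, 174, 157, 141, 121, 95, 80, 119, 167, 181, 182, 184, 183, 169, 154, 159, 174, 179, 177, 169, 158, 140, 120, 98, 96, 141, 184, 193, 191, 191, 181, 166, 174, 191, 186, 150, 100, 111, 135, 147, 174, 188, 188, 188, 188, 187, 187]
250 [178, 177, 191, 199, 181, 139, 90, 68, 74, 122, 181, 205, 205, 200, 182, 163, 169, 186, 196, 194, 184, 170, 151, 129, 102, 80, 110, 162, 185, 193, 197, 191, 172, 168, 184, 196, 194, 182, 166, 151, 136, 114, 89, 94, 140, 178, 188, 184, 175, 161, 144, 142, 156, 170, 174, 172, 165, 154, 134, 102, 82, 126, 181, 195, 195, 195, 195, 180, 164, 179, 194, 181, 139, 95, 121, 148, 150, 174, 188, 187]
350 [182, 182, 182, 182, 176, 176, 191, 189, 162, 119, 80, 68, 80, 133, 190, 209, 204, 187, 159, 147, 158, 170, 176, 176, 170, 157, 138, 108, 78, 75, 121, 171, 187, 191, 195, 179, 158, 168, 188, 190, 179, 169, 161, 148, 128, 100, 78, 102, 153, 179, 178, 172, 171, 157, 138, 141, 156, 166, 169, 167, 160, 147, 127, 100, 101, 142, 174, 176, 162, 153, 148, 145, 160, 184, 191, 168, 120, 127, 155, 161]
jar [572.  98. 106.]
garlic [363. 109.  40.]
tin [751. 130.  40.]
mug [ 467. -339.   91.]
```

```bash
python3 - <<'E'
from h import *
g=lambda x,y,z:ray("top",300+(x+.5)/6-.5,140+(y+.5)/6-.5,z)[:2]
E={150:(95,199,301,406),250:(115,218,323,427),350:(138,241,345,448)}
F={150:(60+6*11.5,60+6*29,60+6*47.1,60+6*64.1),250:(151,257,364,468),350:(174,277,385,489)}
for yaw in (-12,-13):
  t=np.radians(yaw); ex=np.array([np.cos(t),np.sin(t)]); ey=np.array([-ex[1],ex[0]])
  print(yaw)
  for D,z,offs in((E,14,(93.5,39.5,-14.5,-68.5)),(F,56,(67.5,14,-40,-94))):
    for x in D: print(z,x,[round(float(g(x,y,z)@ex-o),1) for y,o in zip(D[x],offs)])
  for M in((645.1,-132.9),(594.7,-118.9),(545,-107.8),(492.8,-95.7),(439.7,-85.5)): print(round(np.dot(M,ex),1),round(np.dot(M,ey),1))
s=cv2.imread("pics/scene0.png")
cv2.imwrite("pics/c3.png",cv2.resize(s[160:240,295:405],None,fx=7,fy=7,interpolation=cv2.INTER_CUBIC))
E
```

```text
-12
14 150 [558.2, 557.6, 558.4, 558.1]
14 250 [558.2, 558.2, 557.5, 557.7]
14 350 [556.7, 556.6, 556.5, 557.3]
56 150 [557.8, 557.7, 556.8, 559.6]
56 250 [556.8, 556.3, 556.2, 558.0]
56 350 [555.3, 556.3, 555.7, 557.6]
658.6 4.1
606.4 7.3
555.5 7.9
501.9 8.9
447.9 7.8
-13
14 150 [556.7, 556.2, 557.3, 557.2]
14 250 [557.6, 557.7, 557.2, 557.7]
14 350 [557.0, 557.1, 557.2, 558.2]
56 150 [556.3, 556.4, 555.7, 558.7]
56 250 [556.2, 555.9, 556.0, 558.0]
56 350 [555.6, 556.8, 556.4, 558.5]
658.5 15.6
606.2 17.9
555.3 17.6
501.7 17.6
447.7 15.6
```

View pics/c3.png

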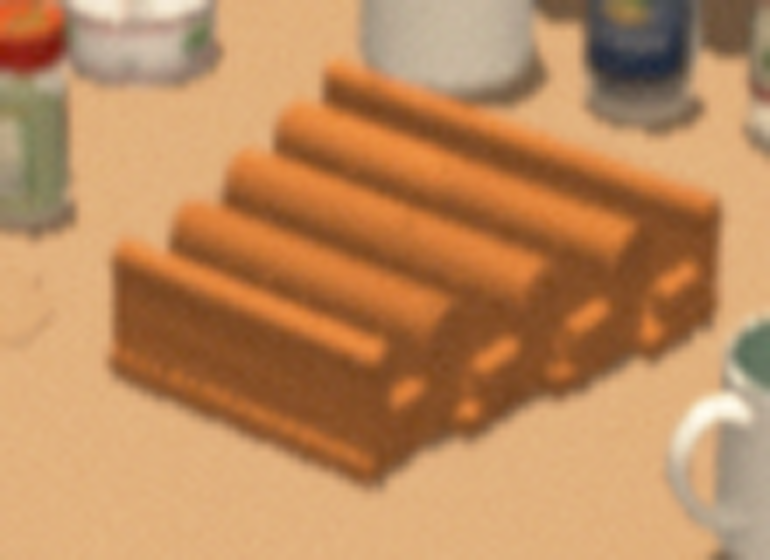

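The scene crop confirms the stand: wide end at the back, bays empty, with the mug right of it and the jar left. Stand fit: centre (546.5, -108.8), yaw -12.8°. The divider spacing and floor edges agree within about 1.5 mm. Drainer row yaw is about 11.2°, and the board pitch comes out at 54 as given. Moving.

>>> step_arm(commands="0 0 0 0 0 0.141; 0 0 0 0 0 0.141; 0 0 0 0 0 0.141; 0 0 0 0 0 0.141; 0 0 0 0 0 0.141", jaw=0.2, newtons=25)

```text
time_s: 0.6
eef_pos: [218.3, 531.6, 233.0]
tool_rot: [-179.9, 0.0, 116.9]
contact_force: [-0.3, 0.8, 0.2]
grip_width: 0.585
finger_force: 0.0
```

>>> step_arm(commands="0 0 0 0 0 0.141; 0 0 0 0 0 0.141; 0 0 0 0 0 0; -24 27 0 0 0 0; -24 27 0 0 0 0")

```text
time_s: 1.1
eef_pos: [280.7, 494.9, 233.3]
tool_rot: [-180.0, 0.0, 101.5]
contact_force: [0.9, 0.7, 0.1]
grip_width: 0.404
finger_force: 0.0
```

>>> step_arm(commands="-24 27 0 0 0 0; -24 27 0 0 0 0; -24 27 0 0 0 0; -24 27 0 0 0 0; -24 27 0 0 0 0")

```text
time_s: 1.6
eef_pos: [437.4, 402.5, 233.3]
tool_rot: [-180.0, 0.0, 101.3]
contact_force: [-0.4, 0.1, 0.4]
grip_width: 0.398
finger_force: 0.0
```

>>> step_arm(commands="-24 28 0 0 0 0; -24 28 0 0 0 0; -24 28 0 0 0 0; -24 28 0 0 0 0; -23 28 0 0 0 0")

```text
time_s: 2.1
eef_pos: [597.7, 312.6, 233.1]
tool_rot: [-180.0, 0.0, 101.3]
contact_force: [-0.1, 0.4, 0.8]
grip_width: 0.401
finger_force: 0.0
```

>>> step_arm(commands="0 0 0 0 0 0; 0 0 0 0 0 0")

```text
time_s: 2.3
eef_pos: [596.7, 313.2, 232.9]
tool_rot: [-179.9, -0.0, 101.2]
contact_force: [-0.1, 1.1, 0.7]
grip_width: 0.401
finger_force: 0.0
```

>>> step_arm(commands="0 1 30 0 0 0; 0 0 30 0 0 0; 0 0 20 0 0 0; 0 0 13 0 0 0; 0 0 10 0 0 0")

```text
time_s: 2.8
eef_pos: [596.6, 314.6, 129.9]
tool_rot: [-180.0, -0.0, 101.2]
contact_force: [0.6, -1.2, -0.6]
grip_width: 0.401
finger_force: 0.0
```

>>> step_arm(commands="0 0 0 0 0 0; 0 0 0 0 0 0; 0 0 0 0 0 0; 0 0 0 0 0 0; 0 0 0 0 0 0", jaw=1)

```text
time_s: 3.3
eef_pos: [598.4, 314.2, 132.1]
tool_rot: [179.9, -0.0, 101.1]
contact_force: [-0.5, 1.2, 4.0]
grip_width: 0.173
finger_force: 25.0
```

>>> step_arm(commands="0 0 -10 0 0 0; 0 0 -20 0 0 0; 0 0 -30 0 0 0; 0 0 -40 0 0 0; 0 0 -40 0 0 0")

```text
time_s: 3.8
eef_pos: [596.8, 313.5, 271.1]
tool_rot: [-179.9, 0.0, 101.1]
contact_force: [0.2, 0.6, -2.6]
grip_width: 0.174
finger_force: 25.0
```

```bash
cat > look.py <<'E'
import sys; from h import *
a=cv2.hconcat([cv2.resize(env.capture("scene")[60:260,190:450],None,fx=1.5,fy=1.5),cv2.resize(env.capture("top")[100:260,160:420],None,fx=1.5,fy=1.875)])
cv2.imwrite(sys.argv[1],a)
E
python3 look.py pics/l1.png
```

```text
(no output)
```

View pics/l1.png

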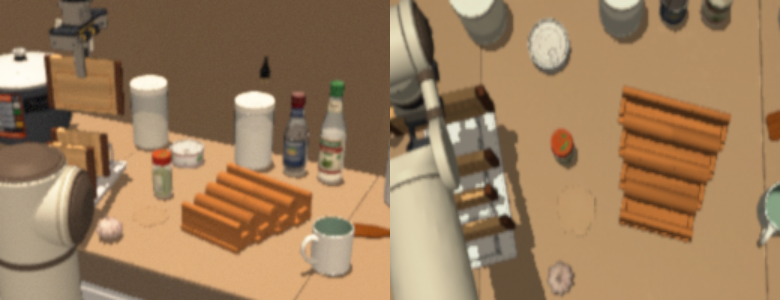

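The board hangs level in the grip above the drainer (left view ~(85,85)), and the stand is clear. Carry it across.

>>> step_arm(commands="-20 -3 0 0 0 0; -37 -5 0 0 0 0; -40 -5 0 0 0 0; -40 -5 0 0 0 0; -40 -5 0 0 0 0")

```text
time_s: 4.4
eef_pos: [607.6, 133.1, 267.7]
tool_rot: [-179.7, -0.0, 101.1]
contact_force: [1.3, -0.3, -3.8]
grip_width: 0.172
finger_force: 25.0
```

>>> step_arm(commands="-40 -5 0 0 0 0; -40 -5 0 0 0 0; -40 -5 0 0 0 0; -40 -5 0 0 0 0; -40 -5 0 0 0 0")

```text
time_s: 4.9
eef_pos: [621.4, -67.6, 267.8]
tool_rot: [-179.7, -0.1, 101.1]
contact_force: [0.5, 1.1, -2.6]
grip_width: 0.174
finger_force: 25.0
```

>>> step_arm(commands="-37 -5 0 0 0 0; -23 -4 0 0 0 0; 0 0 0 0 0 0.14; 0 0 0 0 0 0.14; 0 0 0 0 0 0.137")

```text
time_s: 5.4
eef_pos: [624.1, -126.9, 267.5]
tool_rot: [-179.7, -0.0, 76.8]
contact_force: [0.8, -0.7, -3.3]
grip_width: 0.17
finger_force: 25.0
```

>>> step_arm(commands="0 0 0 0 0 0; 0 0 0 0 0 0; 0 0 0 0 0 0")

```text
time_s: 5.7
eef_pos: [625.4, -126.1, 269.6]
tool_rot: [-179.9, -0.0, 77.3]
contact_force: [0.4, 0.6, -2.8]
grip_width: 0.169
finger_force: 25.0
```

```bash
python3 look.py pics/l2.png; python3 -c "
from h import *
print(env.sense()['eef_pos'],env.sense()['tool_rot'])"
```

```text
[ 625.71931549 -125.96597859  270.19951765] [-1.79961122e+02 -1.18473731e-03  7.73015336e+01]
```

View pics/l2.png

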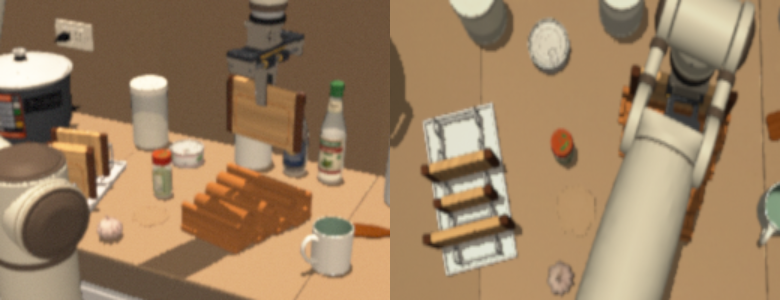

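Board 190 hangs over the back bay, parallel to it. Lowering in stages.

>>> step_arm(commands="0 0 20 0 0 0; 0 0 30 0 0 0; 0 0 30 0 0 0; 0 0 20 0 0 0; 0 0 10 0 0 0")

```text
time_s: 6.3
eef_pos: [624.6, -125.4, 157.9]
tool_rot: [-179.8, -0.0, 77.3]
contact_force: [0.1, 1.3, -2.4]
grip_width: 0.175
finger_force: 25.0
```

>>> step_arm(commands="0 0 6 0 0 0; 0 0 6 0 0 0; 0 0 6 0 0 0; 0 0 6 0 0 0; 0 0 0 0 0 0")

```text
time_s: 6.8
eef_pos: [625.6, -125.8, 135.9]
tool_rot: [-179.9, -0.0, 77.2]
contact_force: [-0.7, -0.5, -2.6]
grip_width: 0.171
finger_force: 25.0
```

>>> step_arm(commands="0 0 5 0 0 0; 0 0 4 0 0 0; 0 0 3 0 0 0; 0 0 0 0 0 0; 0 0 0 0 0 0")

```text
time_s: 7.3
eef_pos: [626.0, -125.9, 124.6]
tool_rot: [-180.0, 0.0, 77.2]
contact_force: [0.3, 0.3, -2.8]
grip_width: 0.175
finger_force: 25.0
```

>>> step_arm(commands="0 0 2 0 0 0; 0 0 1 0 0 0; 0 0 1 0 0 0; 0 0 0 0 0 0; 0 0 0 0 0 0")

```text
time_s: 7.8
eef_pos: [626.2, -126.1, 121.2]
tool_rot: [180.0, 0.0, 77.2]
contact_force: [-0.9, -0.0, 1.7]
grip_width: 0.17
finger_force: 25.0
```

Contact felt at the expected height, so release and retract.

>>> step_arm(commands="0 0 0 0 0 0; 0 0 0 0 0 0; 0 0 0 0 0 0; 0 0 0 0 0 0", jaw=0.2)

```text
time_s: 8.2
eef_pos: [626.0, -125.9, 120.6]
tool_rot: [180.0, 0.0, 77.2]
contact_force: [-0.5, -0.0, -0.3]
grip_width: 0.4
finger_force: 0.0
```

>>> step_arm(commands="0 0 -10 0 0 0; 0 0 -25 0 0 0; 0 0 -35 0 0 0; 0 0 -35 0 0 0; 0 0 -25 0 0 0")

```text
time_s: 8.7
eef_pos: [626.8, -126.2, 254.5]
tool_rot: [179.8, 0.0, 77.2]
contact_force: [0.2, -1.1, -0.5]
grip_width: 0.395
finger_force: 0.0
```

>>> step_arm(commands="30 -23 0 0 0 0; 30 -23 0 0 0 0; 30 -23 0 0 0 0; 30 -23 0 0 0 0; 30 -23 0 0 0 0")

```text
time_s: 9.2
eef_pos: [546.4, 47.0, 251.6]
tool_rot: [179.9, -0.0, 77.2]
contact_force: [0.1, 0.2, 0.4]
grip_width: 0.399
finger_force: 0.0
```

>>> step_arm(commands="30 -23 0 0 0 0; 30 -23 0 0 0 0; 30 -23 0 0 0 0; 30 -23 0 0 0 0; 30 -23 0 0 0 0")

```text
time_s: 9.7
eef_pos: [467.4, 218.8, 251.6]
tool_rot: [179.9, -0.0, 77.2]
contact_force: [0.1, 0.1, 0.2]
grip_width: 0.401
finger_force: 0.0
```

>>> step_arm(commands="30 -23 0 0 0 0; 28 -22 0 0 0 0; 0 0 0 0 0 -0.14; 0 0 0 0 0 -0.14; 0 0 0 0 0 -0.139")

```text
time_s: 10.2
eef_pos: [436.8, 284.5, 251.5]
tool_rot: [179.9, -0.0, 101.6]
contact_force: [-0.2, -0.3, 0.9]
grip_width: 0.4
finger_force: 0.0
```

>>> step_arm(commands="0 0 0 0 0 0; 0 0 0 0 0 0; 0 0 0 0 0 0")

```text
time_s: 10.5
eef_pos: [437.0, 284.0, 250.9]
tool_rot: [180.0, -0.0, 101.1]
contact_force: [-0.3, -0.9, 0.2]
grip_width: 0.402
finger_force: 0.0
```

```bash
python3 look.py pics/l3.png; python3 - <<'E'
from h import *
print(env.sense()['eef_pos'],env.sense()['tool_rot'])
a=env.capture("top"); hsv=cv2.cvtColor(a,cv2.COLOR_BGR2HSV)
m=cv2.inRange(hsv,(10,90,200),(21,175,255)); m[:140]=0; m[235:]=0; m[:,:310]=0; m[:,390:]=0
n,l,s,c=cv2.connectedComponentsWithStats(m)
for i in range(1,n):
  if s[i,4]>40:
    ys,xs=np.where(l==i);P=np.array([ray("top",u,v,144)[:2] for u,v in zip(xs,ys)]); print(s[i],P.mean(0))
E
```

```text
[437.02643411 283.92560934 250.74086449] [ 1.79991832e+02 -9.62750736e-04  1.01139409e+02]
[326 149  51  14 212] [ 626.47782305 -125.95415986]
```

View pics/l3.png

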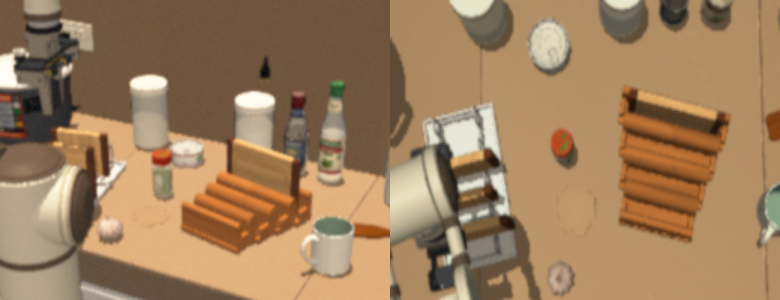

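Board 190 stands upright in the back bay, measured at (626.5, -126.0) against the target (625.5, -126.7). Now board 165.

>>> step_arm(commands="0 0 35 0 0 0; 0 0 40 0 0 0; 0 0 30 0 0 0; 0 0 16 0 0 0; 0 0 10 0 0 0")

```text
time_s: 11.15
eef_pos: [436.0, 283.6, 117.8]
tool_rot: [-179.8, 0.0, 101.2]
contact_force: [0.0, -0.6, 1.1]
grip_width: 0.401
finger_force: 0.0
```

>>> step_arm(commands="0 0 0 0 0 0; 0 0 0 0 0 0; 0 0 0 0 0 0; 0 0 0 0 0 0; 0 0 0 0 0 0", jaw=1)

```text
time_s: 11.65
eef_pos: [438.0, 284.4, 121.0]
tool_rot: [179.8, -0.0, 101.2]
contact_force: [0.4, -0.0, 3.5]
grip_width: 0.172
finger_force: 25.0
```

>>> step_arm(commands="0 0 -10 0 0 0; 0 0 -30 0 0 0; 0 0 -40 0 0 0; 0 0 -40 0 0 0; 0 0 -35 0 0 0")

```text
time_s: 12.15
eef_pos: [436.6, 283.9, 276.8]
tool_rot: [180.0, -0.0, 101.2]
contact_force: [0.1, -0.1, -2.2]
grip_width: 0.173
finger_force: 25.0
```

>>> step_arm(commands="0 0 0 0 0 0; 0 0 0 0 0 0")

```text
time_s: 12.35
eef_pos: [436.8, 284.0, 274.5]
tool_rot: [180.0, -0.0, 101.2]
contact_force: [0.9, 0.3, -3.1]
grip_width: 0.17
finger_force: 25.0
```

>>> step_arm(commands="-20 3 0 0 0 0; -35 5 0 0 0 0; -38 5 0 0 0 0; -38 5 0 0 0 0; -38 5 0 0 0 0")

```text
time_s: 12.85
eef_pos: [491.1, 121.3, 271.5]
tool_rot: [-179.7, -0.1, 101.2]
contact_force: [0.4, -0.3, -2.4]
grip_width: 0.172
finger_force: 25.0
```

>>> step_arm(commands="-38 5 0 0 0 0; -38 5 0 0 0 0; -38 5 0 0 0 0; -38 5 0 0 0 0; -38 5 0 0 0 0")

```text
time_s: 13.35
eef_pos: [552.7, -59.8, 271.2]
tool_rot: [-179.7, -0.2, 101.2]
contact_force: [0.2, -0.3, -2.7]
grip_width: 0.172
finger_force: 25.0
```

>>> step_arm(commands="-35 5 0 0 0 0; -23 3 0 0 0 0; 0 0 0 0 0 0.14; 0 0 0 0 0 0.14; 0 0 0 0 0 0.139")

```text
time_s: 13.85
eef_pos: [571.6, -113.8, 270.9]
tool_rot: [-179.6, -0.1, 76.9]
contact_force: [-0.7, -0.3, -1.9]
grip_width: 0.174
finger_force: 25.0
```

>>> step_arm(commands="0 0 0 0 0 0; 0 0 0 0 0 0; 0 0 0 0 0 0")

```text
time_s: 14.15
eef_pos: [572.6, -113.9, 273.4]
tool_rot: [-179.9, -0.0, 77.4]
contact_force: [-0.2, 0.1, -1.5]
grip_width: 0.171
finger_force: 25.0
```

>>> step_arm(commands="0 0 20 0 0 0; 0 0 30 0 0 0; 0 0 30 0 0 0; 0 0 18 0 0 0; 0 0 10 0 0 0")

```text
time_s: 14.65
eef_pos: [571.8, -113.5, 164.1]
tool_rot: [-179.8, -0.0, 77.3]
contact_force: [-0.5, -0.1, -3.2]
grip_width: 0.172
finger_force: 25.0
```

>>> step_arm(commands="0 -0.5 8 0 0 0; 0 0 8 0 0 0; 0 0 8 0 0 0; 0 0 8 0 0 0; 0 0 8 0 0 0")

```text
time_s: 15.15
eef_pos: [572.9, -114.1, 126.4]
tool_rot: [180.0, 0.0, 77.2]
contact_force: [-0.3, 0.6, -1.1]
grip_width: 0.171
finger_force: 25.0
```

>>> step_arm(commands="0 0 4 0 0 0; 0 0 3 0 0 0; 0 0 2 0 0 0; 0 0 0 0 0 0; 0 0 0 0 0 0")

```text
time_s: 15.65
eef_pos: [572.8, -114.1, 117.9]
tool_rot: [180.0, 0.0, 77.2]
contact_force: [0.8, 0.9, -2.7]
grip_width: 0.171
finger_force: 25.0
```

>>> step_arm(commands="0 0 3 0 0 0; 0 0 2 0 0 0; 0 0 1 0 0 0; 0 0 0 0 0 0; 0 0 0 0 0 0")

```text
time_s: 16.15
eef_pos: [572.6, -114.0, 111.6]
tool_rot: [-180.0, 0.0, 77.2]
contact_force: [-0.4, -0.7, -1.7]
grip_width: 0.17
finger_force: 25.0
```

>>> step_arm(commands="0 0 1 0 0 0; 0 0 1 0 0 0; 0 0 0 0 0 0; 0 0 0 0 0 0")

```text
time_s: 16.55
eef_pos: [572.9, -114.1, 110.1]
tool_rot: [180.0, 0.0, 77.2]
contact_force: [-1.2, 0.4, 1.6]
grip_width: 0.174
finger_force: 25.0
```

>>> step_arm(commands="0 0 0 0 0 0; 0 0 0 0 0 0; 0 0 0 0 0 0; 0 0 0 0 0 0", jaw=0.2)

```text
time_s: 16.95
eef_pos: [572.6, -114.0, 109.6]
tool_rot: [180.0, -0.0, 77.2]
contact_force: [0.5, -0.1, -0.8]
grip_width: 0.401
finger_force: 0.0
```

>>> step_arm(commands="0 0 -10 0 0 0; 0 0 -25 0 0 0; 0 0 -35 0 0 0; 0 0 -35 0 0 0; 0 0 -35 0 0 0")

```text
time_s: 17.45
eef_pos: [572.5, -113.9, 251.8]
tool_rot: [180.0, 0.0, 77.2]
contact_force: [-0.4, -0.6, 0.5]
grip_width: 0.398
finger_force: 0.0
```

>>> step_arm(commands="30 -10 0 0 0 0; 34 -10 0 0 0 0; 34 -10 0 0 0 0; 34 -10 0 0 0 0; 34 -10 0 0 0 0")

```text
time_s: 17.95
eef_pos: [560.4, 60.3, 250.6]
tool_rot: [179.9, -0.0, 77.2]
contact_force: [-0.0, 0.4, 0.6]
grip_width: 0.4
finger_force: 0.0
```

>>> step_arm(commands="34 -10 0 0 0 0; 34 -10 0 0 0 0; 34 -10 0 0 0 0; 34 -10 0 0 0 0; 34 -10 0 0 0 0")

```text
time_s: 18.45
eef_pos: [549.2, 237.3, 250.6]
tool_rot: [179.9, -0.0, 77.2]
contact_force: [0.9, 0.4, -0.1]
grip_width: 0.403
finger_force: 0.0
```

>>> step_arm(commands="34 -10 0 0 0 0; 30 -11 0 0 0 0; 0 0 0 0 0 -0.14; 0 0 0 0 0 -0.14; 0 0 0 0 0 -0.139")

```text
time_s: 18.95
eef_pos: [543.0, 303.3, 250.4]
tool_rot: [180.0, 0.0, 101.6]
contact_force: [-0.4, -0.6, 0.0]
grip_width: 0.397
finger_force: 0.0
```

>>> step_arm(commands="0 0 0 0 0 0; 0 0 0 0 0 0; 0 0 0 0 0 0")

```text
time_s: 19.25
eef_pos: [543.1, 302.8, 249.9]
tool_rot: [180.0, -0.0, 101.1]
contact_force: [-0.5, 0.4, 0.4]
grip_width: 0.4
finger_force: 0.0
```

```bash
python3 look.py pics/l4.png
```

```text
(no output)
```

View pics/l4.png

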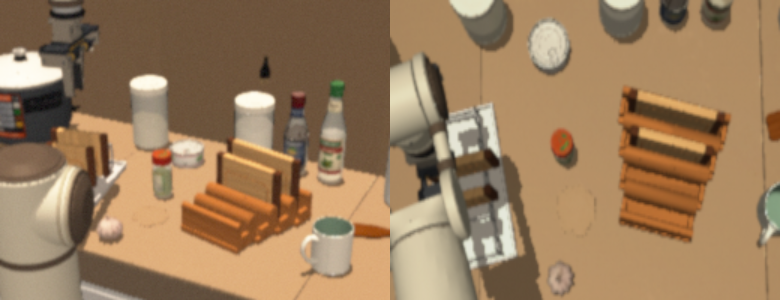

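Boards 190 and 165 stand upright in the two back bays. Next, board 140.

>>> step_arm(commands="0 0 35 0 0 0; 0 0 40 0 0 0; 0 0 35 0 0 0; 0 0 19 0 0 0; 0 0 10 0 0 0")

```text
time_s: 19.85
eef_pos: [541.6, 302.3, 108.0]
tool_rot: [-179.8, 0.0, 101.2]
contact_force: [-0.3, -0.6, 0.1]
grip_width: 0.399
finger_force: 0.0
```

>>> step_arm(commands="0 0 0 0 0 0; 0 0 0 0 0 0; 0 0 0 0 0 0; 0 0 0 0 0 0; 0 0 0 0 0 0", jaw=1)

```text
time_s: 20.35
eef_pos: [544.3, 303.3, 112.5]
tool_rot: [179.8, -0.0, 101.2]
contact_force: [0.1, 0.3, 5.7]
grip_width: 0.171
finger_force: 25.0
```

>>> step_arm(commands="0 0 -10 0 0 0; 0 0 -30 0 0 0; 0 0 -40 0 0 0; 0 0 -40 0 0 0; 0 0 -40 0 0 0")

```text
time_s: 20.85
eef_pos: [542.4, 302.7, 272.2]
tool_rot: [-179.9, 0.0, 101.2]
contact_force: [1.3, -1.0, -1.4]
grip_width: 0.172
finger_force: 25.0
```

>>> step_arm(commands="0 0 0 0 0 0; 0 0 0 0 0 0")

```text
time_s: 21.05
eef_pos: [543.2, 302.9, 271.2]
tool_rot: [179.9, -0.0, 101.2]
contact_force: [0.5, 0.3, -1.5]
grip_width: 0.171
finger_force: 25.0
```

>>> step_arm(commands="-20 -5 0 0 0 0; -34 -9 0 0 0 0; -35 -9 0 0 0 0; -35 -9 0 0 0 0; -35 -9 0 0 0 0")

```text
time_s: 21.55
eef_pos: [532.0, 137.6, 267.5]
tool_rot: [-179.7, -0.0, 101.2]
contact_force: [0.6, -0.1, -1.7]
grip_width: 0.171
finger_force: 25.0
```

>>> step_arm(commands="-36 -9 0 0 0 0; -36 -9 0 0 0 0; -36 -9 0 0 0 0; -36 -9 0 0 0 0; -36 -9 0 0 0 0")

```text
time_s: 22.05
eef_pos: [523.0, -47.4, 267.6]
tool_rot: [-179.7, -0.1, 101.2]
contact_force: [0.2, 0.2, -1.1]
grip_width: 0.172
finger_force: 25.0
```

>>> step_arm(commands="-33 -9 0 0 0 0; -21 -6 0 0 0 0; 0 0 0 0 0 0.14; 0 0 0 0 0 0.14; 0 0 0 0 0 0.139")

```text
time_s: 22.55
eef_pos: [519.0, -102.0, 267.5]
tool_rot: [-179.7, -0.1, 76.8]
contact_force: [0.2, -0.3, -2.2]
grip_width: 0.174
finger_force: 25.0
```

>>> step_arm(commands="0 0 0 0 0 0; 0 0 0 0 0 0; 0 0 0 0 0 0")

```text
time_s: 22.85
eef_pos: [520.1, -102.0, 269.6]
tool_rot: [-179.9, -0.0, 77.4]
contact_force: [0.2, 0.1, -1.5]
grip_width: 0.169
finger_force: 25.0
```

Descend to about 101.

>>> step_arm(commands="-0.5 0 20 0 0 0; 0 0 30 0 0 0; 0 0 30 0 0 0; 0 0 22 0 0 0; 0 0 10 0 0 0")

```text
time_s: 23.35
eef_pos: [518.8, -102.0, 155.8]
tool_rot: [-179.7, -0.0, 77.3]
contact_force: [-0.7, 0.4, -2.3]
grip_width: 0.172
finger_force: 25.0
```

>>> step_arm(commands="0 0 8 0 0 0; 0 0 8 0 0 0; 0 0 8 0 0 0; 0 0 8 0 0 0; 0 0 8 0 0 0")

```text
time_s: 23.85
eef_pos: [520.7, -102.9, 118.4]
tool_rot: [180.0, 0.0, 77.2]
contact_force: [0.5, 0.7, -1.3]
grip_width: 0.172
finger_force: 25.0
```

>>> step_arm(commands="0 0 4 0 0 0; 0 0 3 0 0 0; 0 0 2 0 0 0; 0 0 0 0 0 0; 0 0 0 0 0 0")

```text
time_s: 24.35
eef_pos: [520.6, -102.8, 109.9]
tool_rot: [180.0, 0.0, 77.2]
contact_force: [-0.1, 0.2, -1.6]
grip_width: 0.173
finger_force: 25.0
```

>>> step_arm(commands="0 0 2 0 0 0; 0 0 2 0 0 0; 0 0 0 0 0 0; 0 0 0 0 0 0")

```text
time_s: 24.75
eef_pos: [520.4, -102.7, 105.5]
tool_rot: [-180.0, -0.0, 77.2]
contact_force: [-0.3, 0.3, -0.9]
grip_width: 0.172
finger_force: 25.0
```

>>> step_arm(commands="0 0 2 0 0 0; 0 0 1 0 0 0; 0 0 1 0 0 0; 0 0 0 0 0 0; 0 0 0 0 0 0")

```text
time_s: 25.25
eef_pos: [520.4, -102.8, 101.6]
tool_rot: [180.0, -0.0, 77.2]
contact_force: [0.2, -0.2, -1.5]
grip_width: 0.172
finger_force: 25.0
```

>>> step_arm(commands="0 0 1 0 0 0; 0 0 0 0 0 0; 0 0 0 0 0 0; 0 0 0 0 0 0")

```text
time_s: 25.65
eef_pos: [520.5, -102.8, 101.6]
tool_rot: [-180.0, 0.0, 77.2]
contact_force: [-2.8, 0.4, 4.4]
grip_width: 0.173
finger_force: 25.0
```

>>> step_arm(commands="0 0 0 0 0 0; 0 0 0 0 0 0; 0 0 0 0 0 0; 0 0 0 0 0 0", jaw=0.2)

```text
time_s: 26.05
eef_pos: [520.4, -102.8, 100.5]
tool_rot: [180.0, -0.0, 77.2]
contact_force: [0.4, -0.1, -0.3]
grip_width: 0.401
finger_force: 0.0
```

>>> step_arm(commands="0 0 -15 0 0 0; 0 0 -30 0 0 0; 0 0 -35 0 0 0; 0 0 -35 0 0 0; 0 0 -35 0 0 0")

```text
time_s: 26.55
eef_pos: [520.2, -102.7, 251.9]
tool_rot: [-180.0, -0.0, 77.2]
contact_force: [0.1, -0.4, -0.4]
grip_width: 0.401
finger_force: 0.0
```

>>> step_arm(commands="30 -9 0 0 0 0; 32 -10 0 0 0 0; 32 -10 0 0 0 0; 32 -10 0 0 0 0; 32 -10 0 0 0 0")

```text
time_s: 27.05
eef_pos: [507.3, 63.5, 250.6]
tool_rot: [180.0, -0.0, 77.2]
contact_force: [1.3, -0.0, 0.0]
grip_width: 0.403
finger_force: 0.0
```

>>> step_arm(commands="32 -10 0 0 0 0; 32 -10 0 0 0 0; 32 -10 0 0 0 0; 32 -10 0 0 0 0; 32 -10 0 0 0 0")

```text
time_s: 27.55
eef_pos: [493.9, 230.6, 250.5]
tool_rot: [180.0, -0.0, 77.2]
contact_force: [-0.2, -0.0, -0.7]
grip_width: 0.401
finger_force: 0.0
```

>>> step_arm(commands="32 -9 0 0 0 0; 29 -9 0 0 0 0; 0 0 0 0 0 -0.14; 0 0 0 0 0 -0.14; 0 0 0 0 0 -0.139")

```text
time_s: 28.05
eef_pos: [489.9, 293.1, 250.3]
tool_rot: [-180.0, 0.0, 101.6]
contact_force: [0.4, -1.1, -0.6]
grip_width: 0.399
finger_force: 0.0
```

>>> step_arm(commands="0 0 0 0 0 0; 0 0 0 0 0 0; 0 0 0 0 0 0")

```text
time_s: 28.35
eef_pos: [490.2, 292.6, 250.6]
tool_rot: [-180.0, 0.0, 101.1]
contact_force: [-0.9, -0.3, 0.2]
grip_width: 0.401
finger_force: 0.0
```

```bash
python3 look.py pics/l5.png
```

```text
(no output)
```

View pics/l5.png

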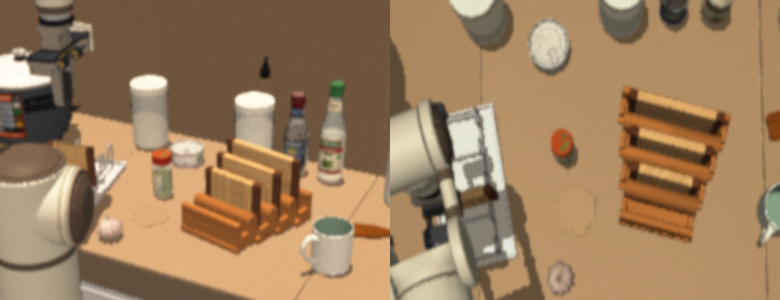

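Three boards are in place. Now the last one, board 115.

>>> step_arm(commands="0 0 37 0 0 0; 0 0 42 0 0 0; 0 0 37 0 0 0; 0 0 19 0 0 0; 0 0 10 0 0 0")

```text
time_s: 28.95
eef_pos: [488.7, 292.1, 103.1]
tool_rot: [-179.8, 0.0, 101.2]
contact_force: [-1.1, -0.2, 0.1]
grip_width: 0.399
finger_force: 0.0
```

>>> step_arm(commands="0 0 0 0 0 0; 0 0 0 0 0 0; 0 0 0 0 0 0; 0 0 0 0 0 0; 0 0 0 0 0 0", jaw=1)

```text
time_s: 29.45
eef_pos: [491.3, 293.2, 107.3]
tool_rot: [179.8, -0.0, 101.2]
contact_force: [-0.7, 0.2, 5.0]
grip_width: 0.17
finger_force: 25.0
```

>>> step_arm(commands="0 0 -10 0 0 0; 0 0 -30 0 0 0; 0 0 -40 0 0 0; 0 0 -40 0 0 0; 0 0 -40 0 0 0")

```text
time_s: 29.95
eef_pos: [489.5, 292.5, 267.3]
tool_rot: [-180.0, 0.0, 101.2]
contact_force: [1.3, 0.3, 0.0]
grip_width: 0.175
finger_force: 25.0
```

>>> step_arm(commands="0 0 0 0 0 0; 0 0 0 0 0 0")

```text
time_s: 30.15
eef_pos: [490.3, 292.8, 266.4]
tool_rot: [179.9, -0.0, 101.2]
contact_force: [-0.9, -0.5, -2.6]
grip_width: 0.17
finger_force: 25.0
```

>>> step_arm(commands="-20 -5 0 0 0 0; -32 -8 0 0 0 0; -33 -9 0 0 0 0; -33 -9 0 0 0 0; -33 -9 0 0 0 0")

```text
time_s: 30.65
eef_pos: [478.5, 135.6, 262.9]
tool_rot: [-179.7, -0.0, 101.2]
contact_force: [0.9, -0.3, -1.4]
grip_width: 0.176
finger_force: 25.0
```

>>> step_arm(commands="-34 -9 0 0 0 0; -34 -9 0 0 0 0; -34 -9 0 0 0 0; -34 -9 0 0 0 0; -34 -9 0 0 0 0")

```text
time_s: 31.15
eef_pos: [467.6, -39.5, 263.0]
tool_rot: [-179.8, -0.1, 101.2]
contact_force: [0.3, -1.0, -1.2]
grip_width: 0.172
finger_force: 25.0
```

>>> step_arm(commands="-31 -8 0 0 0 0; -20 -4 0 0 0 0; 0 0 0 0 0 0.14; 0 0 0 0 0 0.14; 0 0 0 0 0 0.139")

```text
time_s: 31.65
eef_pos: [466.0, -90.7, 262.9]
tool_rot: [-179.7, -0.1, 76.9]
contact_force: [-0.1, 0.4, -0.6]
grip_width: 0.173
finger_force: 25.0
```

>>> step_arm(commands="0 0 0 0 0 0; 0 0 0 0 0 0; 0 0 0 0 0 0")

```text
time_s: 31.95
eef_pos: [467.0, -90.8, 264.7]
tool_rot: [-179.9, -0.0, 77.4]
contact_force: [1.4, 0.4, -0.8]
grip_width: 0.171
finger_force: 25.0
```

>>> step_arm(commands="0 0.3 20 0 0 0; 0 0 30 0 0 0; 0 0 30 0 0 0; 0 0 22 0 0 0; 0 0 10 0 0 0")

```text
time_s: 32.45
eef_pos: [466.2, -90.3, 151.0]
tool_rot: [-179.8, -0.1, 77.3]
contact_force: [0.1, -0.3, -0.8]
grip_width: 0.175
finger_force: 25.0
```

>>> step_arm(commands="0 0 8 0 0 0; 0 0 8 0 0 0; 0 0 8 0 0 0; 0 0 8 0 0 0; 0 0 8 0 0 0")

```text
time_s: 32.95
eef_pos: [468.0, -91.3, 113.4]
tool_rot: [180.0, 0.0, 77.2]
contact_force: [0.0, 0.6, -0.9]
grip_width: 0.172
finger_force: 25.0
```

>>> step_arm(commands="0 0 4 0 0 0; 0 0 3 0 0 0; 0 0 2 0 0 0; 0 0 0 0 0 0; 0 0 0 0 0 0")

```text
time_s: 33.45
eef_pos: [467.9, -91.2, 104.8]
tool_rot: [180.0, 0.0, 77.2]
contact_force: [0.2, 0.5, -2.5]
grip_width: 0.17
finger_force: 25.0
```

>>> step_arm(commands="0 0 2 0 0 0; 0 0 2 0 0 0; 0 0 0 0 0 0; 0 0 0 0 0 0")

```text
time_s: 33.85
eef_pos: [467.7, -91.1, 100.5]
tool_rot: [-180.0, -0.0, 77.2]
contact_force: [-0.1, -0.3, -0.6]
grip_width: 0.173
finger_force: 25.0
```

>>> step_arm(commands="0 0 2 0 0 0; 0 0 1 0 0 0; 0 0 1 0 0 0; 0 0 0 0 0 0; 0 0 0 0 0 0")

```text
time_s: 34.35
eef_pos: [467.7, -91.1, 96.6]
tool_rot: [-180.0, -0.0, 77.2]
contact_force: [0.9, -0.1, -1.9]
grip_width: 0.175
finger_force: 25.0
```

>>> step_arm(commands="0 0 1 0 0 0; 0 0 0 0 0 0; 0 0 0 0 0 0; 0 0 0 0 0 0")

```text
time_s: 34.75
eef_pos: [467.9, -91.2, 96.4]
tool_rot: [-180.0, 0.0, 77.2]
contact_force: [-2.3, 1.5, 5.1]
grip_width: 0.176
finger_force: 25.0
```

Contact at the floor. Release and retreat up and to the left.

>>> step_arm(commands="0 0 0 0 0 0; 0 0 0 0 0 0; 0 0 0 0 0 0; 0 0 0 0 0 0", jaw=0.2)

```text
time_s: 35.15
eef_pos: [467.7, -91.1, 95.5]
tool_rot: [180.0, 0.0, 77.2]
contact_force: [0.4, 0.6, -1.0]
grip_width: 0.4
finger_force: 0.0
```

>>> step_arm(commands="0 0 -15 0 0 0; 0 0 -30 0 0 0; 0 0 -35 0 0 0; 0 0 -35 0 0 0; 0 0 -40 0 0 0")

```text
time_s: 35.65
eef_pos: [467.1, -90.8, 251.3]
tool_rot: [-179.9, -0.0, 77.2]
contact_force: [1.0, 1.0, -0.3]
grip_width: 0.399
finger_force: 0.0
```

>>> step_arm(commands="40 -10 0 0 0 0; 40 -10 0 0 0 0; 40 -10 0 0 0 0; 40 -10 0 0 0 0; 40 -10 0 0 0 0")

```text
time_s: 36.15
eef_pos: [462.9, 116.6, 250.6]
tool_rot: [180.0, -0.0, 77.2]
contact_force: [0.9, -0.1, 0.1]
grip_width: 0.404
finger_force: 0.0
```

>>> step_arm(commands="40 -10 0 0 0 0; 40 -10 0 0 0 0; 40 -10 0 0 0 0; 0 0 0 0 0 0; 0 0 0 0 0 0")

```text
time_s: 36.65
eef_pos: [460.2, 239.1, 250.3]
tool_rot: [-180.0, 0.0, 77.3]
contact_force: [-0.1, -0.2, -0.7]
grip_width: 0.394
finger_force: 0.0
```

```bash
python3 look.py pics/l6.png;  python3 - <<'E'
from h import *
a=env.capture("top"); hsv=cv2.cvtColor(a,cv2.COLOR_BGR2HSV)
m=cv2.inRange(hsv,(10,90,200),(21,175,255)); m[:140]=0; m[235:]=0; m[:,:310]=0; m[:,390:]=0
n,l,s,c=cv2.connectedComponentsWithStats(m)
t=np.radians(-12.8);R=np.array([[np.cos(t),-np.sin(t)],[np.sin(t),np.cos(t)]])
for i,z in zip([i for i in range(1,n) if s[i,4]>40],(144,134,124,114)):
    ys,xs=np.where(l==i);P=np.array([ray("top",u,v,z)[:2] for u,v in zip(xs,ys)]); print(s[i],((P.mean(0)-[546.5,-108.8])@R).round(1))
E
```

```text
[326 149  51  14 211] [81.8  0.9]
[326 169  44  12 180] [27.1 -0.3]
[326 188  35  11 130] [-26.9  -0.2]
[327 207  26   9 102] [-81.   -0.5]
```

View pics/l6.png

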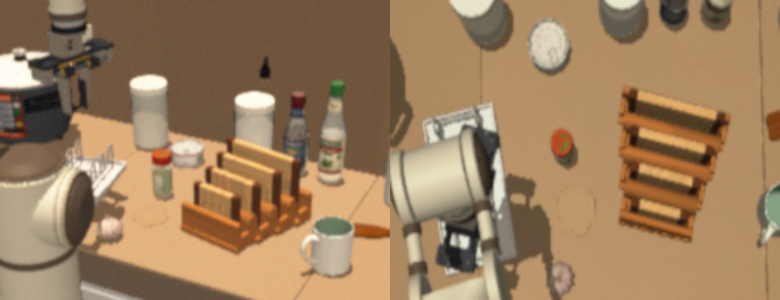

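All four boards stand in their bays, stepping down from back to front, each within 1 mm of its bay's middle. The jar, mug, garlic and tin are where they were. Handing in.

```bash
python3 -c "
from station import env
print(env.close_job())"
```

```text
the job is handed in; nothing more can be done
None
```

All four boards are upright in their own bays, longest at the back to shortest at the front, each set down onto the bay floor. The job is handed in, but `close_job` returned no verdict, so I can't confirm how it was judged.

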